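# Check both brake levers of a scooter handlebar on the repair bench

### The job

Check that both brake levers stop short of the bar: with the outside of the fingers, press the orange lever in towards the bar until it meets its stop, keep it there a moment, and let it spring all the way back out; then press the green lever in to its stop in the same way and finish while still holding it there so the gap can be seen. Push only on the front of each lever and do not force it against its stop; do not grip a lever or touch the handlebar and grips with the fingers, and leave the other things on the bench where they are.

Things in the scene. Friction and masses are not known exactly. Their poses are not given: they have to be found in the camera images.
- cockpit: bench stand holding a scooter handlebar across the robot's view, fixed for the episode (position and yaw vary). Origin on the bench under the middle of the bar; x horizontal, square to the bar, away from the robot; y along the bar, to the robot's left; z up. Its base plate is 150 x 150 x 12 mm
- handlebar: the bar with its grips and fittings, rigid in the stand, same frame as cockpit. Bar along y, axis 150 mm high, 500 mm long; black grips 32 mm across, 115 to 250 mm either side of the middle; highest fitting (display, middle) 181 mm; lever pivots at x -40, y +-80 mm. Both levers are on its robot side (-x), their front faces 82 mm from the bar axis at rest
- orange_blade: front plate of the orange lever (left, +y). Origin: middle of its robot-side face, the place to press, 150 mm above the bench, 85 mm outwards along the bar from the pivot. Axes at rest as cockpit (x towards the bar), turning with the lever. Straight part 90 mm long (y: 50 mm towards the pivot, 40 mm outwards), 16 mm high, 12 mm thick with its back plate; 19 mm ball at the outer end
- orange_lever (a joint): orange lever's turn about its upright pivot, rad: 0 at rest (out), grows as it goes in, hard stop at 0.24. Pivot 42 mm nearer the bar than the front face. The press point travels 21 mm to the stop; the lever's end then still stands about 18 mm short of the grip. Pressing takes about 2.5 N to start, 4 N just before the stop; let go, it springs back out
- orange_back: bar-side plate of the orange lever (6 mm thick, 12 mm high), same frame as the orange blade; it must not be touched by the fingers: that would be gripping or pulling the lever
- green_blade: front plate of the green lever (right, -y). Origin: middle of its robot-side face, the place to press, 150 mm above the bench, 85 mm outwards along the bar from the pivot. Axes at rest as cockpit (x towards the bar), turning with the lever. Straight part 90 mm long (y: 50 mm towards the pivot, 40 mm outwards), 16 mm high, 12 mm thick with its back plate; 19 mm ball at the outer end
- green_lever (a joint): green lever's turn about its upright pivot, rad: 0 at rest (out), grows as it goes in, hard stop at 0.19. Pivot 42 mm nearer the bar than the front face. The press point travels 17 mm to the stop; the lever's end then still stands about 25 mm short of the grip. Pressing takes about 2.5 N to start, 4 N just before the stop; let go, it springs back out
- green_back: bar-side plate of the green lever (6 mm thick, 12 mm high), same frame as the green blade; it must not be touched by the fingers: that would be gripping or pulling the lever
- oil_bottle: yellow oil bottle, 40 mm across, 125 mm tall, standing in front of the stand (robot side), between the two levers (bystander)
- screwdriver: red-handled screwdriver lying on the robot side of the orange lever (bystander)
- brake_disc: steel brake disc, 110 mm across, 5 mm thick, lying near or below the green-lever grip (bystander)
- caliper: dark brake caliper, 45 x 70 x 38 mm, on the bench on the robot side of the green lever (bystander)
- battery: blue battery pack, 65 x 120 x 40 mm, on the bench beyond the bar (bystander)
- tape_roll: white tape roll, 68 mm across, 19 mm high, on the bench beyond the bar (bystander)
- cup: white cup, 68 mm across, 90 mm tall, on the bench past the end of the orange-lever grip (bystander)

How it is judged:
On the way, in this order (a step that is already met when the one before it is completed fails the run):
1. the orange lever is pressed in to its stop by the fingers and kept there 0.3 s (value of joint orange_lever above 0.21 rad and contact force between the fingers and orange_blade above 1 N), for 0.3 s.
2. the orange lever has sprung back out (value of joint orange_lever below 0.03 rad), for 0.2 s.
3. the green lever is pressed in to its stop by the fingers and kept there 0.3 s (value of joint green_lever above 0.16 rad and contact force between the fingers and green_blade above 1 N), for 0.3 s.
At the end, for the whole second after the job is handed in: The green lever is held within 0.03 rad of its stop (over 0.16 rad), still, by the fingers pushing its front with more than 1 N; the orange lever is back out (under 0.03 rad); the fingers touch neither the handlebar nor the back of the lever (under 0.5 N) (all of step 3 and value of joint orange_lever below 0.03 rad and velocity of joint green_lever between -0.1 and 0.1 rad/s and contact force between the fingers and handlebar below 0.5 N and contact force between the fingers and green_back below 0.5 N); the arm keeps its last pose, push and grip.
It fails at once if a lever gripped or pulled: fingers on its bar-side plate (over 1.5 N) (contact force between the fingers and orange_back above 1.5 N or contact force between the fingers and green_back above 1.5 N).
It fails at once if fingers on the handlebar or grips (over 2 N) (contact force between the fingers and handlebar above 2 N).
It fails at once if a lever forced against its stop (over 60 N) (contact force between the fingers and orange_blade above 60 N or contact force between the fingers and green_blade above 60 N).
It fails at once if a bystander moved by more than 20 mm (distance of any of oil_bottle, screwdriver, brake_disc, caliper, battery, tape_roll, cup from where it was at the start of the episode above 0.02 m).
It also fails if it takes over 48 s, if anything falls off the work surface, if the arm or the gripper's body presses on something with over 40 N, if the wrist force passes 120 N, or if a joint passes its speed limit or range.

### The arm

A 7-joint arm with a two-finger parallel gripper is mounted at the origin on the work surface. World frame = base frame: x ahead of the robot, y to its left, z up, the work surface at z = 0. Lengths are in m, angles in rad, forces in N, time in s.
With the tool pointing down it reaches from about 0.4 to 0.85 m from the base axis. Payload 4.5 kg.
Tool frame: the origin (TCP) lies midway between the tips of the shut fingers; the grasp point (between the pads) lies 19 mm behind it (r.hold_point_z is the distance from the TCP to the grasp point, in m); z points along the fingers, y is the direction in which the jaws open and shut (so a half turn about z gives the same grasp; the last joint's range is limited). The gripper opens to 88 mm and grips with 3 to 60 N. Pads are 18 mm wide; open, the fingers measure 123 mm over their backs; the gripper's body (75 mm by 187 mm) begins 45 mm behind the grasp point.
Start: joints at [1.301, 0.689, -0.195, 1.565, 0.157, 0.902, -0.215], TCP at [0.187, -0.596, 0.239] pointing down, gripper open.
Joint ranges: [-3.01, 3.01], [-0.46, 2.08], [-1.47, 1.51], [0.13, 2.56], [-1, 4.14], [0.04, 2.09], [-2.66, 2.66]. Speed limits (rad/s): [2.57, 2.57, 3.14, 3.14, 3.14, 3.14, 3.14].

### API

Orientations are given as a unit quaternion [x, y, z, w].
In Python, from plant import r gives the robot as it stands. The module is installed in compiled form; this text tells all that it offers.
- The arm moves only by the tool move_arm, never from a script. Its arguments are lists of equal length, an entry for each row: "turn": the turn, a rotation vector about the tool's x, y, z in units of 2 pi rad (1.0 is 2 pi rad), a list of three; "dp": the shift along the tool's x, y, z in units of 2.5 cm (1.0 is 2.5 cm), a list of three; "jaw": the closure, from -1 (fully open) to 1 (shut), so that 0 is half open. In form: {"turn": [[wx, wy, wz], ...], "dp": [[x, y, z], ...], "jaw": [jaw, ...]}. A call has 1 to 10 rows; each row shifts and turns the commanded pose from where the row before left it, along the tool's axes as they then stand; what a row does not reach is not made up. A row lasts 1/12 s, in which the tool goes at most 41.7 mm and 7.16 degrees, less where a joint would pass 70% of its speed; a pose out of reach is approached as far as the arm can. A call with a number of a shift or a turn outside -1 to 1 is refused whole. A call with a gripper value outside its range is refused whole. The fingers move at their own pace and stop on an object; "newtons" is the grip in N (left out, the last holds). Time passes only in rows, so rows that do not move let the fingers close. It gives the time, the measured TCP pose, the force and the opening at its end, in the units of the state.
- r.get_state(): the state, without advancing time (a new reading comes with each control period).
- r.snapshot(name): name is "side" or "top"; returns a dict with "frame" (420x560x3 uint8, blue, green, red), "mtx" (3x3 intrinsics, pixels), "origin" and "orientation" of the camera in the world. Camera axes: x right, y up, looking along -z (the intrinsics and any distortion apply to the point x, -y, -z); pixel columns grow to the right and rows downward; lengths in m; the calibration is good to about 2 mm. A picture is of the moment at which its call begins. There is no depth.
- r.finish_job(): hands the job in, once; it reports no verdict.
The state is a dict: "clock": time; "q": joint angles; "qd": joint speeds; "joint_torque": joint torques, N m; "tool_pos": TCP position; "eef_rot": TCP orientation; "contact_force": force on the tool from outside, world axes, zero at the start; "moment": the same for the moment, N m; "opening": opening from 0.0 (shut) to 1.0 (fully open).
Only numpy, scipy, OpenCV 4.12 (cv2) and the standard library are available. Lean on these libraries where they do the work, as an engineer would, in place of code of your own. Each camera call takes 0.05 s, during which the arm holds its last target.

## Working session

There is one attempt and no reset: what is moved stays moved. The work goes in short steps, Python scripts to look and compute and a tool call to move; the robot and the scene stay as the last step left them, time stands still between calls to the robot, and variables do not carry over. Pictures are saved under pics/ and viewed, and the job is handed in when it is done.

Besides the shell and the picture viewer there is one more tool, called after "Call:" as name(argument=value, ...) on one line, values as JSON. move_arm: Moves the arm, as the interface text tells. Shifts and turns lie within -1 to 1; 1 stands for 2.5 cm of shift or 2 pi rad of turn. Its arguments: {"type":"object","properties":{"turn":{"type":"array","items":{"type":"array","items":{"type":"number","minimum":-1,"maximum":1}}},"dp":{"type":"array","items":{"type":"array","items":{"type":"number","minimum":-1,"maximum":1}}},"jaw":{"type":"array","items":{"type":"number"}},"newtons":{"type":"number"}},"required":["turn","dp","jaw"]}

```bash
mkdir -p pics
python3 - <<'E'
from plant import r
import cv2
print(r.get_state(), r.hold_point_z)
for n in("side","top"):
    s=r.snapshot(n); cv2.imwrite(f"pics/{n}0.png",s["frame"]); print(n,s["mtx"],s["origin"],s["orientation"],[k for k in s])
E
```

```text
{'clock': 0.0, 'q': array([ 1.30079293,  0.69002161, -0.19453925,  1.56633144,  0.15728672,
        0.9025032 , -0.21509038]), 'qd': array([ 0.00085349,  0.0007685 , -0.00067246,  0.00230004,  0.00117714,
        0.00034069, -0.00296705]), 'joint_torque': array([-4.26427032e-04, -5.27568948e+01, -1.26658592e+00, -1.53433120e+01,
       -5.24848409e-02,  6.52545306e-03,  1.68167267e-04]), 'tool_pos': array([ 0.18674888, -0.59578286,  0.23789055]), 'eef_rot': array([ 9.88476821e-01,  1.51369411e-01, -1.93743957e-04, -9.15577026e-04]), 'contact_force': array([-0.44768681, -0.78577897,  0.16337542]), 'moment': array([-0.03484545, -0.02735068, -0.06830699]), 'opening': 1.0010115267472692} 0.0187
side [[515.18660435   0.         281.78907764]
 [  0.         515.18660435 204.75955178]
 [  0.           0.           1.        ]] [0.25328651 0.98570882 0.90785752] [-0.07791622  0.41336641  0.89211267 -0.16490074] ['frame', 'mtx', 'origin', 'orientation']
top [[539.6068835    0.         276.01311817]
 [  0.         539.6068835  213.50705849]
 [  0.           0.           1.        ]] [0.30558042 0.07095116 1.29142351] [-0.08247146  0.08165403  0.70607421 -0.69856302] ['frame', 'mtx', 'origin', 'orientation']
```

View pics/top0.png

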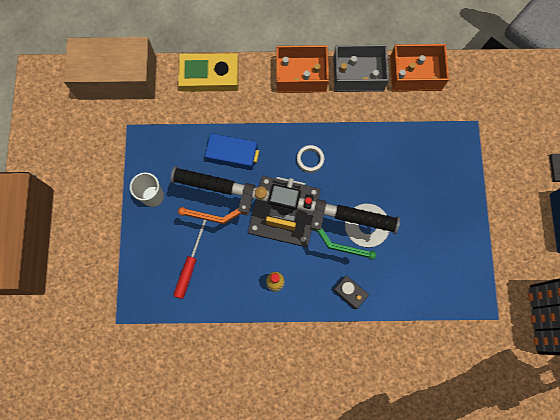

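View pics/side0.png

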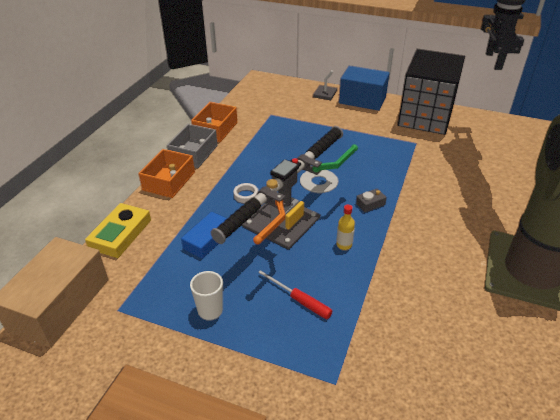

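The top view shows the orange lever at about (182,211)-(240,212) with its ball on the left. The green lever runs (322,233)-(373,255), with its ball at (373,255). The grips run from (173,174) to (397,224). Next I'll measure these.

```bash
cat > h.py <<'E'
import numpy as np, cv2
from scipy.spatial.transform import Rotation as R
def ray(s,u,v):
    d=np.linalg.inv(s["mtx"])@[u,v,1]; d=R.from_quat(s["orientation"]).as_matrix()@(d*[1,-1,-1]); return np.array(s["origin"]),d
def onz(s,u,v,z):
    o,d=ray(s,u,v); return o+d*(z-o[2])/d[2]
def proj(s,p):
    c=R.from_quat(s["orientation"]).as_matrix().T@(np.array(p)-s["origin"]); c=c*[1,-1,-1]; q=s["mtx"]@c; return q[:2]/q[2]
def tri(a,b):
    (o1,d1),(o2,d2)=a,b
    t=np.linalg.lstsq(np.c_[d1,-d2],o2-o1,rcond=None)[0]; p,q=o1+d1*t[0],o2+d2*t[1]; return (p+q)/2,np.linalg.norm(p-q)
E
python3 - <<'E'
from plant import r
from h import *
T=r.snapshot("top");S=r.snapshot("side")
for n,s in(("top",T),("side",S)):
    hsv=cv2.cvtColor(s["frame"],cv2.COLOR_BGR2HSV)
    for c,lo,hi in(("orange",(5,180,120),(14,255,255)),("green",(55,120,60),(75,255,255)),("yellow",(20,150,120),(32,255,255)),("red",(0,200,80),(4,255,255))):
        m=cv2.inRange(hsv,lo,hi); k,_,st,ce=cv2.connectedComponentsWithStats(m)
        for i in range(1,k):
            if st[i,4]>25: print(n,c,st[i],ce[i].round(1))
    m=cv2.inRange(hsv,(0,0,0),(180,255,45)); k,_,st,ce=cv2.connectedComponentsWithStats(m)
    for i in range(1,k):
        if st[i,4]>150: print(n,"black",st[i],ce[i].round(1))
for n,s,b in(("t",T,(160,150,250,170)),("s",S,(200,120,180,180))):
    x,y,w,h=b; cv2.imwrite(f"pics/z{n}.png",cv2.resize(s["frame"][y:y+h,x:x+w] if n=="s" else s["frame"][150:320,160:410],None,fx=3.2,fy=3.2,interpolation=cv2.INTER_CUBIC))
E
```

```text
top orange [ 276   45   53   37 1017] [299.1  67.5]
top orange [395  44  54  37 854] [418.   64.8]
top orange [434  57   5  20  37] [436.7  65.6]
top orange [179 207  62  16 323] [208.3 214.7]
top green [185  60  22  18  73] [195.6  68.7]
top green [317 228  59  31 352] [345.3 246.4]
top yellow [ 178   53   60   33 1297] [210.1  69.6]
top yellow [254 150   5  12  35] [256.  155.3]
top yellow [266 217  30   9  98] [280.9 221.2]
top yellow [268 272  16  17 109] [276.8 282. ]
top red [174 257  22  42 267] [184.1 278. ]
top black [505  25  27  24 175] [515.2  39.6]
top black [481  37  27  12 175] [493.2  44.3]
top black [338  46  49  33 294] [367.8  55.8]
top black [334  54  54  36 224] [356.5  80.2]
top black [174 168  61  27 833] [203.1 180.9]
top black [251 180  62  60 959] [283.1 210.9]
top black [550 189  10  64 409] [555.9 215.4]
top black [335 205  62  27 849] [365.7 218. ]
top black [ 529  279   31   76 1354] [546.1 316.1]
side orange [192 103  45  39 865] [217.4 118.6]
side orange [ 139  150   56   48 1607] [166.4 173.6]
side orange [254 201  31  43 339] [271.3 223.7]
side green [313 145  45  27 291] [336.3 160.3]
side yellow [286 201  18  28 237] [294.1 213.8]
side yellow [  85  203   66   55 1499] [119.1 230.1]
side yellow [339 215  15  18 223] [346.1 223.9]
side yellow [338 244  13   6  39] [343.6 246.8]
side red [345 206   7   8  44] [347.8 209.3]
side red [291 289  41  30 366] [310.  303.1]
side black [ 159    0   49   69 2678] [183.5  32. ]
side black [ 481    4   42   65 1444] [502.8  33. ]
side black [ 403   50   61   84 1700] [436.2  71.9]
side black [ 505  116   55  154 1803] [540.7 187.5]
side black [308 128  33  30 326] [325.2 142.4]
side black [219 199  42  39 514] [240.2 217.2]
```

View pics/zt.png

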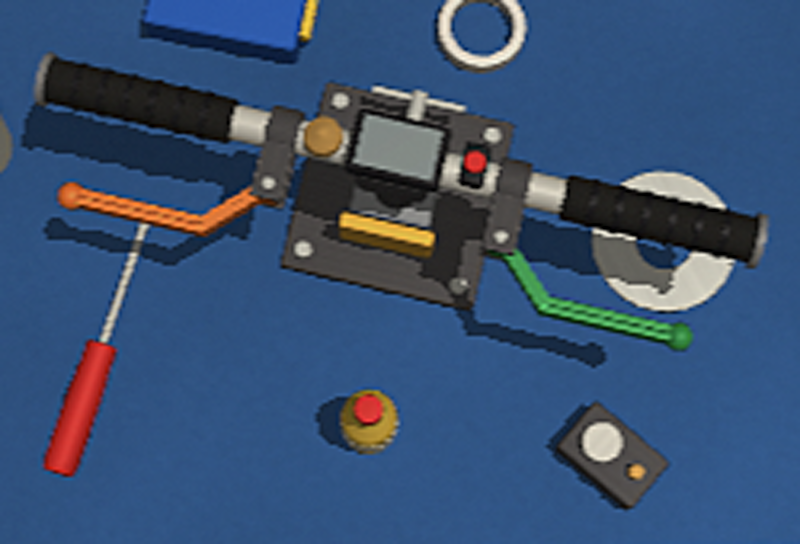

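View pics/zs.png

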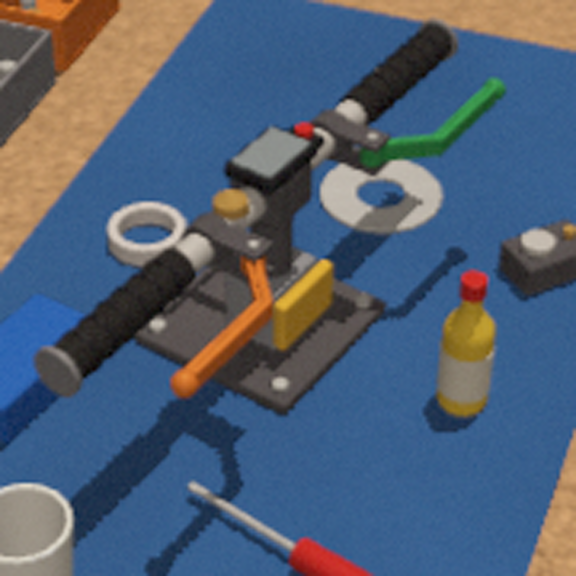

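Run:
```python
from plant import r
from h import *
T=r.snapshot("top");S=r.snapshot("side")
g1,g2=onz(T,203.1,180.9,.155),onz(T,365.7,218,.155)
b1,b2=onz(T,181.9,210.9,.150),onz(T,372.5,255,.150)
print("grips",g1,g2,np.linalg.norm(g1-g2)); print("balls",b1,b2,np.linalg.norm(b1-b2))
# side balls
sb1=(200+184/3.2,120+383/3.2); sb2=(200+494/3.2,120+91/3.2)
for a,b in((( 181.9,210.9),sb1),((372.5,255),sb2)): print("tri",tri(ray(T,*a),ray(S,*b)))
yg=np.arctan2(-(g1-g2)[0],(g1-g2)[1]); yb=np.arctan2(-(b1-b2)[0],(b1-b2)[1]); print(yg,yb)
yaw=(yg+yb)/2; ex=np.array([np.cos(yaw),np.sin(yaw)]);ey=np.array([-ex[1],ex[0]])
C=(g1+g2)[:2]/2; print("C",C,"balls rel",[( (b[:2]-C)@ex,(b[:2]-C)@ey) for b in(b1,b2)])
for n,y in(("orange",.165),("green",-.165)):
    p=C-.082*ex+y*ey; print(n,p,"proj",proj(T,[*p,.15]),proj(S,[*p,.15]))
for n,uv,z in(("bottle top",(275.3,277.5),.125),("caliper",(350,292),.038),("caliper a",(335,290),.038),("driver tip",(205,220),.01),("driver",(184,278),.02),("driver handle top",(191,258),.02),("cup",(146,187),.09),("disc",(366,225),.005)): 
    p=onz(T,*uv,z)[:2]; print(n,p,"rel",(p-C)@ex,(p-C)@ey)
```

```text
grips [0.65018604 0.23022978 0.155     ] [ 0.56273227 -0.12268335  0.155     ] 0.36358745752178395
balls [0.58409542 0.27568884 0.15      ] [ 0.48275787 -0.13409485  0.15      ] 0.4221279026226251
tri (array([0.58359649, 0.27555407, 0.15024505]), np.float64(0.0008651687303840189))
tri (array([ 0.48258083, -0.1348293 ,  0.1462735 ]), np.float64(0.0015025923459354507))
-0.24291208443456988 -0.24243137933892978
C [0.60645916 0.05377322] balls rel [(np.float64(-0.07503410490035912), np.float64(0.21003942854191004)), (np.float64(-0.0749326453844347), np.float64(-0.21208846188768843))]
orange [0.5665108  0.23364297] proj [201.03583671 218.56957285] [272.22528188 229.00251498]
green [ 0.48721281 -0.08668784] proj [350.19889549 253.17090606] [347.59290138 156.69054484]
bottle top [0.43985942 0.07387072] rel -0.16654764133669378 -0.020524769007844404
caliper [ 0.41459817 -0.0978883 ] rel -0.14979555730420321 -0.19332135058321853
caliper a [ 0.41955202 -0.06345931] rel -0.1532600342437054 -0.15871075631660606
driver tip [0.59483752 0.24386777] rel -0.05696025809985721 0.18173202914423078
driver [0.45306899 0.2892109 ] rel -0.20547070016255614 0.19168003596668717
driver handle top [0.5003979 0.2739463] rel -0.15586051438614795 0.18823569106879864
cup [0.65663306 0.37133978] rel -0.027606488336842497 0.3203183146152695
disc [ 0.57918021 -0.14812018] rel 0.022034703596434398 -0.2025328580563514
```

Run:
```python
from plant import r
from h import *
T=r.snapshot("top");S=r.snapshot("side")
x=T["frame"][120:380,400:560]; cv2.imwrite("pics/or_t.png",cv2.resize(x,None,fx=2.3,fy=2.3))
x=S["frame"][0:150,300:560]; cv2.imwrite("pics/or_s.png",cv2.resize(x,None,fx=3,fy=3))
for uv in((455,133),(402,127),(430,133),(345,105),(385,108)): print(uv,onz(S,*uv,0)) 
for uv in((530,345),(530,280),(535,280)): print(uv,onz(T,*uv,0.0),onz(T,*uv,.2))
p=r.get_state()["tool_pos"]; print(proj(T,p),proj(S,p))
```

```text
(455, 133) [ 0.24239777 -0.55315814  0.        ]
(402, 127) [ 0.41079934 -0.52869056  0.        ]
(430, 133) [ 0.31846912 -0.52430266  0.        ]
(345, 105) [ 0.6270866  -0.60328495  0.        ]
(385, 108) [ 0.49048469 -0.63247751  0.        ]
(530, 345) [ 0.2912106  -0.51580595  0.        ] [ 0.29343602 -0.42493613  0.2       ]
(530, 280) [ 0.44178477 -0.53371552  0.        ] [ 0.42069109 -0.44007208  0.2       ]
(535, 280) [ 0.44165745 -0.54563669  0.        ] [ 0.42058349 -0.45014705  0.2       ]
[639.10174262 403.43620185] [492.86448626  61.16555866]
```

View pics/or_t.png

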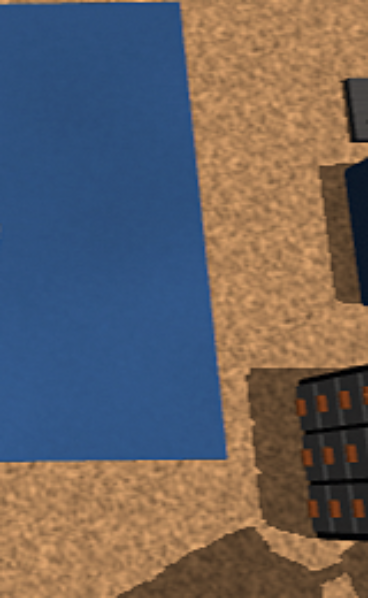

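View pics/or_s.png

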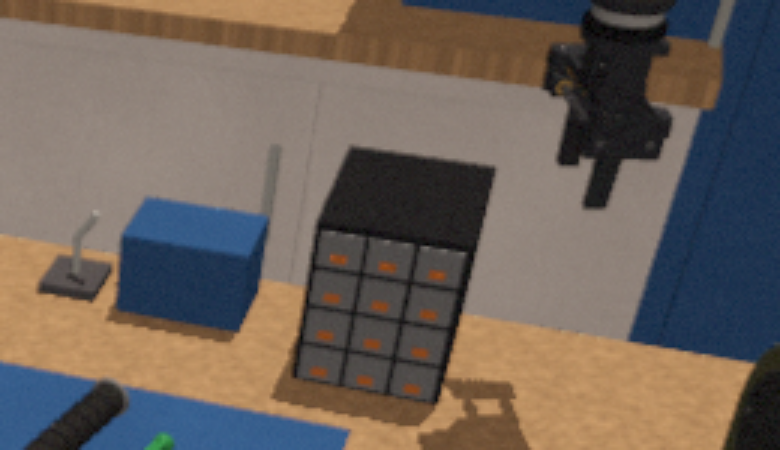

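The balls triangulate to z≈0.15 and sit 422 mm apart, and both measurements of the yaw agree at -0.243. The organiser stands next to the start pose, so I'll move +y first and then go around the arc with the fingers shutting.

Call:
move_arm(turn=[[0,0,0],[0,0,0],[0,0,0],[0,0,0],[0,0,0],[0,0,0],[0,0,0],[0,0,0],[0,0,0],[0,0,0]], dp=[[0.15,-0.4,0],[0.27,-0.8,0],[0.27,-0.8,0],[0.27,-0.8,0],[0.27,-0.8,0],[0.27,-0.8,0],[0.27,-0.8,0],[0.6,-0.6,0],[0.88,-0.42,0],[0.88,-0.42,0]], jaw=[1,1,1,1,1,1,1,1,1,1], newtons=30)

```text
clock: 1.23
tool_pos: [0.2357, -0.4064, 0.239]
eef_rot: [0.989, 0.151, -0.0, 0.0]
contact_force: [-0.4, -0.1, -0.2]
opening: 0.266
```

Call:
move_arm(turn=[[0,0,0],[0,0,0],[0,0,0],[0,0,0],[0,0,0],[0,0,0],[0,0,0],[0,0,0],[0,0,0],[0,0,0]], dp=[[0.85,-0.65,0],[0.85,-0.65,0],[0.85,-0.65,0],[0.85,-0.65,0],[0.85,-0.65,0],[0.85,-0.65,0],[0.85,-0.65,0],[0.85,-0.65,0],[0.85,-0.65,0],[0.85,-0.65,0]], jaw=[1,1,1,1,1,1,1,1,1,1])

```text
clock: 2.07
tool_pos: [0.3908, -0.1874, 0.239]
eef_rot: [0.988, 0.151, 0.0, 0.0]
contact_force: [-0.3, -0.4, 0.1]
opening: 0.004
```

Call:
move_arm(turn=[[0,0,0],[0,0,0],[0,0,0],[0,0,0],[0,0,-0.015],[0,0,-0.017],[0,0,-0.017],[0,0,-0.017],[0,0,-0.017],[0,0,-0.017]], dp=[[0.85,-0.65,0],[0.85,-0.65,0],[0.85,-0.65,0],[0.85,-0.65,0],[0,0,0],[0,0,0],[0,0,0],[0,0,0],[0,0,0],[0,0,0]], jaw=[1,1,1,1,1,1,1,1,1,1])

```text
clock: 2.9
tool_pos: [0.4518, -0.101, 0.2389]
eef_rot: [0.892, 0.452, 0.0, 0.0]
contact_force: [0.1, -0.0, 0.5]
opening: 0.007
```

```bash
python3 -c "
from plant import r
from h import R
s=r.get_state();print(s['q'].round(2),s['tool_pos'],R.from_quat(s['eef_rot']).as_matrix().round(3),s['opening'],s['contact_force'])"
```

```text
[ 0.34  0.49 -0.33  2.03  0.26  0.65 -0.79] [ 0.45184644 -0.10103216  0.23888943] [[ 0.592  0.806  0.001]
 [ 0.806 -0.592 -0.   ]
 [ 0.     0.001 -1.   ]] 0.007164444180158736 [ 0.14257572 -0.01695554  0.53523265]
```

Call:
move_arm(turn=[[0,0,-0.0156],[0,0,-0.0156],[0,0,-0.0156],[0,0,-0.0156],[0,0,-0.0156],[0,0,-0.0156],[0,0,-0.0156],[0,0,-0.0156],[0,0,-0.0156],[0,0,-0.0156]], dp=[[0,0,0],[0,0,0],[0,0,0],[0,0,0],[0,0,0],[0,0,0],[0,0,0],[0,0,0],[0,0,0],[0,0,0]], jaw=[1,1,1,1,1,1,1,1,1,1])

```text
clock: 3.73
tool_pos: [0.4518, -0.1012, 0.2389]
eef_rot: [0.575, 0.818, 0.0, 0.0]
contact_force: [0.2, -0.0, 0.3]
opening: 0.008
```

Call:
move_arm(turn=[[0,0,-0.0156],[0,0,-0.0156],[0,0,-0.0156],[0,0,-0.0156],[0,0,-0.0156],[0,0,-0.0156],[0,0,-0.0156],[0,0,-0.0156],[0,0,-0.0156],[0,0,-0.0156]], dp=[[0,0,0],[0,0,0],[0,0,0],[0,0,0],[0,0,0],[0,0,0],[0,0,0],[0,0,0],[0,0,0],[0,0,0]], jaw=[1,1,1,1,1,1,1,1,1,1])

```text
clock: 4.57
tool_pos: [0.4518, -0.1012, 0.2388]
eef_rot: [0.122, 0.993, -0.0, 0.0]
contact_force: [0.4, 0.1, -0.2]
opening: 0.004
```

```bash
cat > st.py <<'E'
from plant import r
from h import *
YAW=-0.2427; C=np.array([.6065,.0530])
def go(x,y,z):
    s=r.get_state(); M=R.from_quat(s["eef_rot"]).as_matrix(); c,n=np.cos(YAW),np.sin(YAW)
    t=np.array([C[0]+c*x-n*y,C[1]+n*x+c*y,z]); return (M.T@(t-s["tool_pos"])/.025).round(2)
def rel():
    s=r.get_state(); c,n=np.cos(YAW),np.sin(YAW); d=s["tool_pos"][:2]-C
    M=R.from_quat(s["eef_rot"]).as_matrix()
    return dict(rel=(round((c*d[0]+n*d[1])*1e3,1),round((-n*d[0]+c*d[1])*1e3,1)),z=s["tool_pos"][2],yaw=np.arctan2(M[1,0],M[0,0]),q=s["q"].round(2),f=s["contact_force"].round(2),t=s["clock"])
E
python3 -c "
from st import *
print(rel(),go(-.125,.1725,.239))"
```

```text
{'rel': (np.float64(-113.1), np.float64(-186.9)), 'z': np.float64(0.238819989010086), 'yaw': np.float64(2.8968917709610476), 'q': array([ 0.69,  0.61, -0.91,  2.02,  0.66,  0.84,  0.73]), 'f': array([ 0.43,  0.09, -0.23]), 't': 4.5667} [ 5.000e-01  1.438e+01 -1.000e-02]
```

Call:
move_arm(turn=[[0,0,0],[0,0,0],[0,0,0],[0,0,0],[0,0,0],[0,0,0],[0,0,0],[0,0,0],[0,0,0],[0,0,0]], dp=[[0.05,0.9,0],[0.05,0.9,0],[0.05,0.9,0],[0.05,0.9,0],[0.05,0.9,0],[0.05,0.9,0],[0.05,0.9,0],[0.05,0.9,0],[0.05,0.9,0],[0.05,0.9,0]], jaw=[1,1,1,1,1,1,1,1,1,1])

```text
clock: 5.4
tool_pos: [0.4953, 0.1211, 0.2388]
eef_rot: [0.124, 0.992, -0.0, 0.0]
contact_force: [0.8, -0.4, 0.8]
opening: 0.002
```

Call:
move_arm(turn=[[0,0,0],[0,0,0],[0,0,0],[0,0,0],[0,0,0],[0,0,0],[0,0,0],[0,0,0]], dp=[[0,0.9,0],[0,0.9,0],[0,0.9,0],[0,0.9,0],[0,0.9,0],[0,0.9,0],[0,0,0],[0,0,0]], jaw=[1,1,1,1,1,1,1,1])

```text
clock: 6.07
tool_pos: [0.5281, 0.2521, 0.2386]
eef_rot: [0.123, 0.992, 0.0, -0.0]
contact_force: [-0.2, -1.2, 0.6]
opening: 0.004
```

```bash
python3 -c "
from st import *
print(rel(),go(-.125,.1725,.130))
for n in ('top','side'):
    s=r.snapshot(n); cv2.imwrite(f'pics/{n}1.png',s['frame'])"
```

```text
{'rel': (np.float64(-123.9), np.float64(174.4)), 'z': np.float64(0.23864073643878544), 'yaw': np.float64(2.8942080238929724), 'q': array([-0.07,  0.74, -0.83,  1.67,  0.63,  1.01,  0.21]), 'f': array([-0.23, -1.16,  0.59]), 't': 6.0667} [ 0.04 -0.08  4.35]
```

View pics/side1.png

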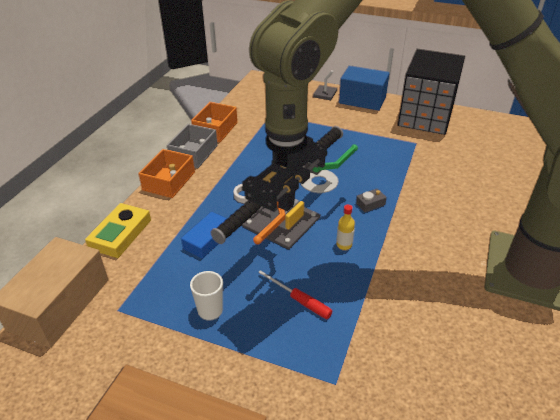

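View pics/top1.png

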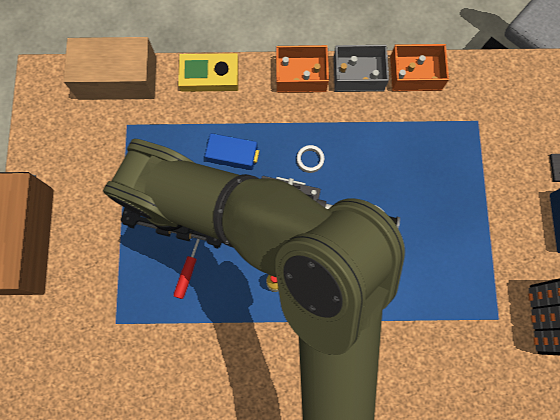

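Call:
move_arm(turn=[[0,0,0],[0,0,0],[0,0,0],[0,0,0],[0,0,0],[0,0,0],[0,0,0],[0,0,0]], dp=[[0,0,0.6],[0,0,0.7],[0,0,0.7],[0,0,0.7],[0,0,0.7],[0,0,0.7],[0,0,0.25],[0,0,0]], jaw=[1,1,1,1,1,1,1,1])

```text
clock: 6.83
tool_pos: [0.5277, 0.2488, 0.1286]
eef_rot: [0.125, 0.992, -0.002, -0.001]
contact_force: [-0.0, -0.4, -0.4]
opening: 0.006
```

```bash
python3 -c "
from st import *
print(rel(),go(-.091,.1725,.130))
s=r.snapshot('side'); print(proj(s,r.get_state()['tool_pos'])); cv2.imwrite('pics/s2.png',cv2.resize(s['frame'][130:300,200:400],None,fx=3.5,fy=3.5,interpolation=cv2.INTER_CUBIC))"
```

```text
{'rel': (np.float64(-123.5), np.float64(171.1)), 'z': np.float64(0.12857391360680592), 'yaw': np.float64(2.891207215648067), 'q': array([-0.12,  0.88, -0.72,  1.77,  0.78,  0.81,  0.09]), 'f': array([-0.02, -0.44, -0.37]), 't': 6.8333} [-1.3   0.06 -0.06]
[286.17058698 245.07056163]
```

View pics/s2.png

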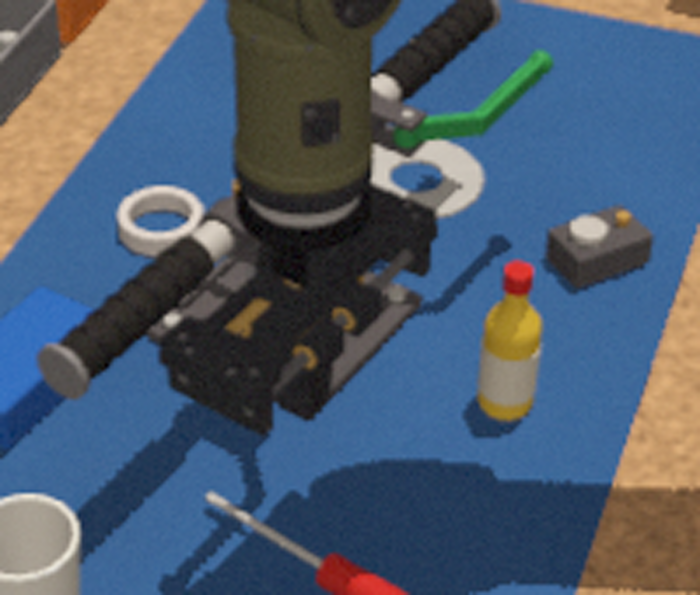

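The body hides the orange lever, but the force reads about zero, so nothing is touching. I'll advance to just before contact.

Call:
move_arm(turn=[[0,0,0],[0,0,0],[0,0,0],[0,0,0],[0,0,0],[0,0,0],[0,0,0]], dp=[[-0.2,0,0],[-0.2,0,0],[-0.2,0,0],[-0.2,0,0],[-0.2,0,0],[0,0,0],[0,0,0]], jaw=[1,1,1,1,1,1,1])

```text
clock: 7.47
tool_pos: [0.5529, 0.2446, 0.1299]
eef_rot: [0.125, 0.992, 0.0, 0.0]
contact_force: [0.3, 0.1, -0.4]
opening: 0.003
```

Call:
move_arm(turn=[[0,0,0],[0,0,0],[0,0,0],[0,0,0],[0,0,0],[0,0,0]], dp=[[-0.1,0,0],[-0.1,0,0],[-0.1,0,0],[-0.1,0,0],[0,0,0],[0,0,0]], jaw=[1,1,1,1,1,1])

```text
clock: 7.97
tool_pos: [0.5614, 0.2435, 0.13]
eef_rot: [0.124, 0.992, 0.001, -0.001]
contact_force: [-3.1, 3.5, 0.2]
opening: 0.002
```

```bash
python3 -c "
from st import *
print(rel())"
```

```text
{'rel': (np.float64(-89.5), np.float64(174.1)), 'z': np.float64(0.12998940884027407), 'yaw': np.float64(2.8934654578939942), 'q': array([-0.09,  0.91, -0.73,  1.68,  0.76,  0.86,  0.17]), 'f': array([-3.05,  3.49,  0.17]), 't': 7.9667}
```

Call:
move_arm(turn=[[0,0,0],[0,0,0],[0,0,0],[0,0,0],[0,0,0],[0,0,0]], dp=[[-0.08,0,0],[-0.08,0,0],[-0.08,0,0],[-0.08,0,0],[0,0,0],[0,0,0]], jaw=[1,1,1,1,1,1])

```text
clock: 8.47
tool_pos: [0.5689, 0.2432, 0.1303]
eef_rot: [0.123, 0.992, 0.002, -0.001]
contact_force: [-4.4, 5.7, -1.0]
opening: 0.006
```

```bash
python3 -c "
from st import *
print(rel())
s=r.snapshot('top'); cv2.imwrite('pics/t3.png',cv2.resize(s['frame'][150:320,110:310],None,fx=3.5,fy=3.5,interpolation=cv2.INTER_CUBIC))"
```

```text
{'rel': (np.float64(-82.2), np.float64(175.6)), 'z': np.float64(0.1302679672777084), 'yaw': np.float64(2.89463800154388), 'q': array([-0.09,  0.91, -0.74,  1.66,  0.76,  0.87,  0.18]), 'f': array([-4.42,  5.7 , -0.98]), 't': 8.4667}
```

View pics/t3.png

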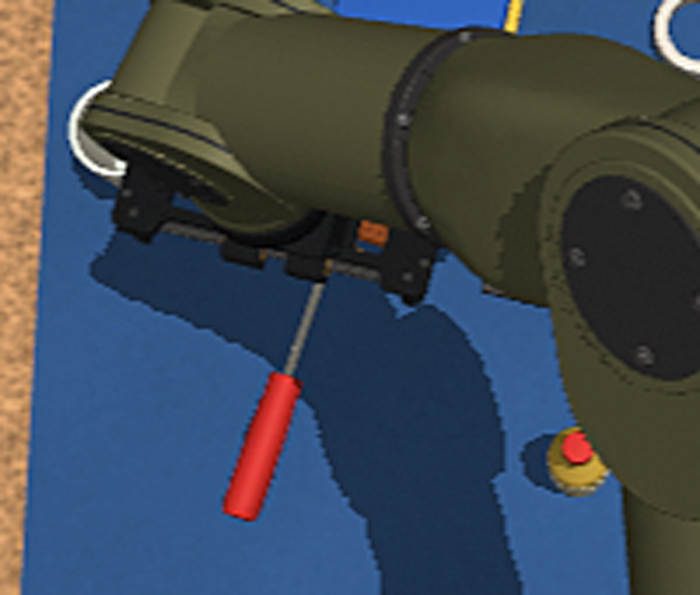

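The force shows the finger rubbing against the blade as the blade swings outwards. I'll follow the swing with a small +y shift while pressing on.

Call:
move_arm(turn=[[0,0,0],[0,0,0],[0,0,0],[0,0,0],[0,0,0]], dp=[[-0.08,0.06,0],[-0.08,0.06,0],[-0.08,0.06,0],[-0.08,0.06,0],[0,0,0]], jaw=[1,1,1,1,1])

```text
clock: 8.93
tool_pos: [0.5795, 0.2442, 0.13]
eef_rot: [0.124, 0.992, -0.0, 0.0]
contact_force: [-3.6, 1.9, 1.7]
opening: 0.007
```

```bash
python3 -c "
from st import *
print(rel())"
```

```text
{'rel': (np.float64(-72.2), np.float64(179.1)), 'z': np.float64(0.13001140012561943), 'yaw': np.float64(2.8921575417833303), 'q': array([-0.09,  0.92, -0.74,  1.63,  0.76,  0.89,  0.2 ]), 'f': array([-3.64,  1.9 ,  1.71]), 't': 8.9333}
```

Call:
move_arm(turn=[[0,0,0],[0,0,0],[0,0,0],[0,0,0]], dp=[[-0.04,0.02,0],[-0.04,0.02,0],[0,0,0],[0,0,0]], jaw=[1,1,1,1])

```text
clock: 9.27
tool_pos: [0.5804, 0.2442, 0.1299]
eef_rot: [0.124, 0.992, -0.001, -0.001]
contact_force: [-5.9, 0.5, 4.2]
opening: 0.008
```

```bash
python3 -c "
from st import *
print(rel())"
```

```text
{'rel': (np.float64(-71.3), np.float64(179.3)), 'z': np.float64(0.12994114263197146), 'yaw': np.float64(2.8924754846637497), 'q': array([-0.09,  0.93, -0.74,  1.62,  0.75,  0.9 ,  0.2 ]), 'f': array([-5.92,  0.5 ,  4.17]), 't': 9.2667}
```

Call:
move_arm(turn=[[0,0,0],[0,0,0],[0,0,0],[0,0,0],[0,0,0],[0,0,0]], dp=[[-0.04,0,0],[-0.04,0,0],[0,0,0],[0,0,0],[0,0,0],[0,0,0]], jaw=[1,1,1,1,1,1])

```text
clock: 9.77
tool_pos: [0.5806, 0.2442, 0.1299]
eef_rot: [0.124, 0.992, -0.001, -0.002]
contact_force: [-9.4, 0.8, 5.0]
opening: 0.003
```

```bash
python3 -c "
from st import *
print(rel())
for n in ('top','side'):
    s=r.snapshot(n); cv2.imwrite(f'pics/{n}4.png',cv2.resize(s['frame'][150:300,150:400],None,fx=3.2,fy=3.2,interpolation=cv2.INTER_CUBIC))"
```

```text
{'rel': (np.float64(-71.1), np.float64(179.3)), 'z': np.float64(0.1298976509342969), 'yaw': np.float64(2.893470734075821), 'q': array([-0.09,  0.93, -0.74,  1.62,  0.75,  0.9 ,  0.21]), 'f': array([-9.45,  0.8 ,  5.02]), 't': 9.7667}
```

View pics/side4.png

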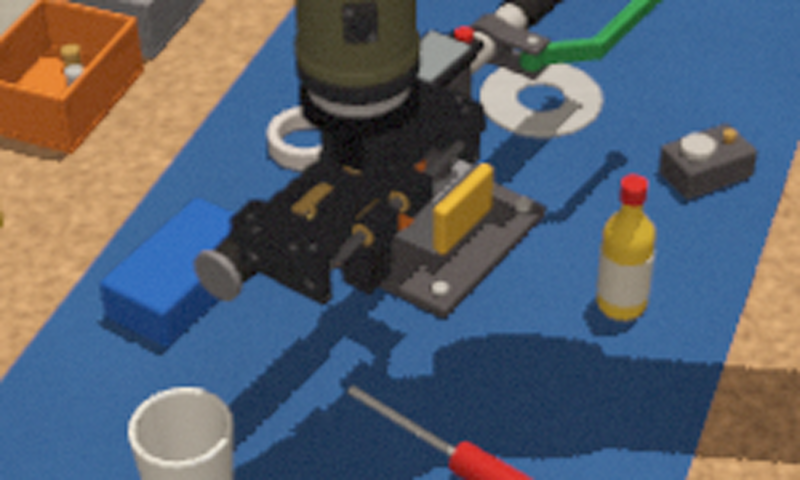

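View pics/top4.png

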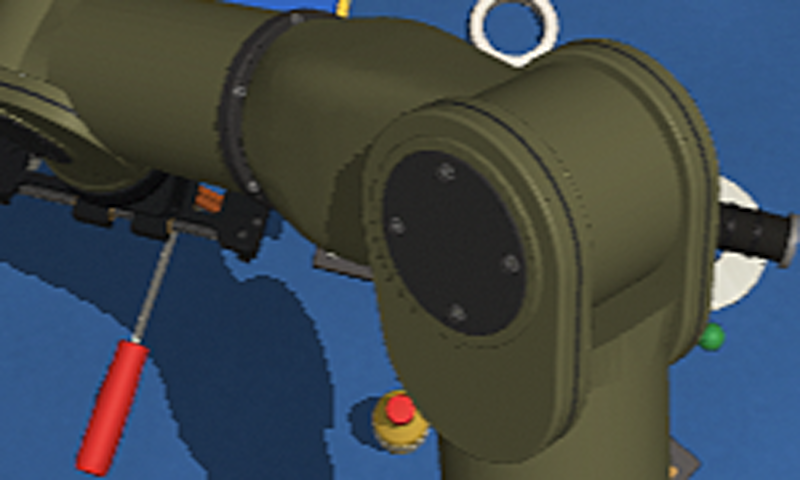

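```bash
python3 -c "
from st import *
print(rel())
c,n=np.cos(YAW),np.sin(YAW)
def W(x,y,z): return [C[0]+c*x-n*y,C[1]+n*x+c*y,z]
def L(th,x,s): return W(-.04+x*np.cos(th)+s*np.sin(th), .08+s*np.cos(th)-x*np.sin(th),.158)
for n_,(x0,y0,w,h) in (('top',(170,190,70,50)),('side',(230,180,80,60))):
    s=r.snapshot(n_); im=cv2.resize(s['frame'][y0:y0+h,x0:x0+w],None,fx=10,fy=10,interpolation=cv2.INTER_NEAREST)
    for th,col in((0.24,(255,255,0)),(.17,(255,0,255))):
        for x in(-.042,-.030):
            a,b=[tuple(int(v) for v in (proj(s,L(th,x,q))+.5-[x0,y0])*10) for q in(.035,.125)]
            cv2.line(im,a,b,col,1)
    cv2.imwrite(f'pics/{n_}5.png',im)"
```

```text
{'rel': (np.float64(-71.1), np.float64(179.3)), 'z': np.float64(0.12991491395287497), 'yaw': np.float64(2.893517236815411), 'q': array([-0.09,  0.93, -0.74,  1.62,  0.75,  0.9 ,  0.21]), 'f': array([-9.12,  1.79,  6.13]), 't': 9.8667}
```

View pics/top5.png

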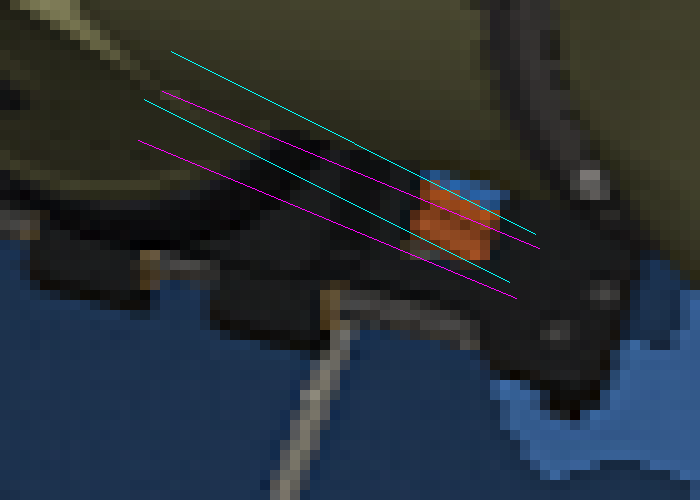

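View pics/side5.png

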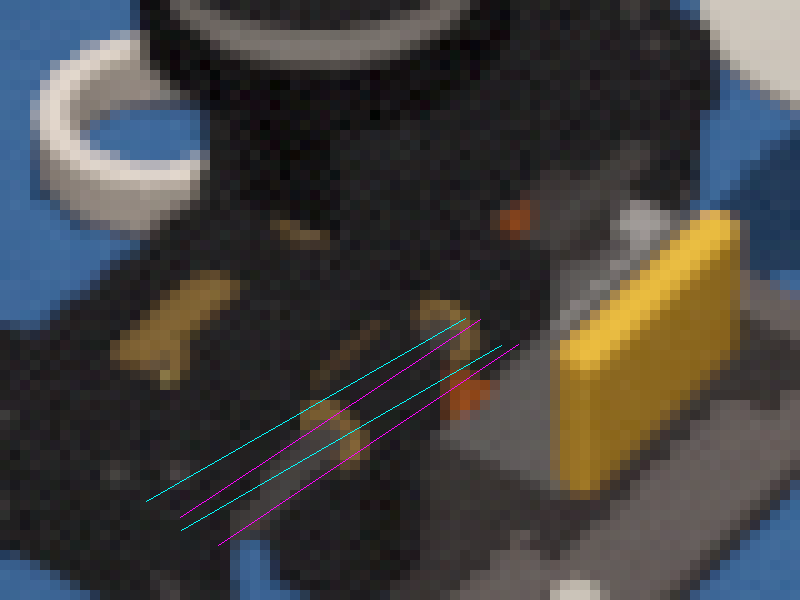

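The TCP stopped at -71.1 mm; the stop should be near -71.5. A further 2 mm of command gave only 0.2 mm of motion and 3.5 N more. I'll press a little more and hold to confirm it's the hard stop.

Call:
move_arm(turn=[[0,0,0],[0,0,0],[0,0,0],[0,0,0],[0,0,0],[0,0,0],[0,0,0],[0,0,0]], dp=[[-0.06,0,0],[-0.06,0,0],[0,0,0],[0,0,0],[0,0,0],[0,0,0],[0,0,0],[0,0,0]], jaw=[1,1,1,1,1,1,1,1])

```text
clock: 10.63
tool_pos: [0.5809, 0.2441, 0.1298]
eef_rot: [0.123, 0.992, -0.001, -0.004]
contact_force: [-14.8, 1.4, 8.5]
opening: 0.003
```

```bash
python3 -c "
from st import *
print(rel(),r.get_state()['moment'])"
```

```text
{'rel': (np.float64(-70.8), np.float64(179.3)), 'z': np.float64(0.12984686883240235), 'yaw': np.float64(2.894926268188138), 'q': array([-0.09,  0.93, -0.74,  1.62,  0.75,  0.91,  0.21]), 'f': array([-14.77,   1.43,   8.47]), 't': 10.6333} [ 0.15787164  2.71133347 -0.18705137]
```

The stop is confirmed: 3 mm of command gave 0.3 mm of motion, at 15 N. Now I'll back off and let the lever spring out.

Call:
move_arm(turn=[[0,0,0],[0,0,0],[0,0,0],[0,0,0],[0,0,0],[0,0,0],[0,0,0],[0,0,0],[0,0,0],[0,0,0]], dp=[[0.2,-0.05,0],[0.2,-0.05,0],[0.25,-0.05,0],[0.25,-0.05,0],[0.25,0,0],[0.25,0,0],[0.3,0,0],[0.3,0,0],[0.3,0,0],[0,0,0]], jaw=[1,1,1,1,1,1,1,1,1,1])

```text
clock: 11.47
tool_pos: [0.5275, 0.2536, 0.1302]
eef_rot: [0.123, 0.992, 0.0, -0.0]
contact_force: [-0.4, 0.5, 0.7]
opening: 0.007
```

Call:
move_arm(turn=[[0,0,0],[0,0,0],[0,0,0],[0,0,0],[0,0,0],[0,0,0],[0,0,0]], dp=[[0,0,-0.5],[0,0,-0.8],[0,0,-0.8],[0,0,-0.8],[0,0,-0.8],[0,0,-0.3],[0,0,0]], jaw=[1,1,1,1,1,1,1])

```text
clock: 12.05
tool_pos: [0.5306, 0.2536, 0.2324]
eef_rot: [0.125, 0.992, 0.001, 0.002]
contact_force: [-0.5, -0.2, -0.1]
opening: 0.008
```

```bash
python3 -c "
from st import *
print(rel(),go(-.125,-.174,.23))
for n in ('side',):
    s=r.snapshot(n); cv2.imwrite(f'pics/{n}6.png',cv2.resize(s['frame'][150:300,150:400],None,fx=3.2,fy=3.2,interpolation=cv2.INTER_CUBIC))"
```

```text
{'rel': (np.float64(-121.9), np.float64(176.5)), 'z': np.float64(0.23241531473481436), 'yaw': np.float64(2.8917191139285885), 'q': array([-0.07,  0.75, -0.82,  1.67,  0.64,  1.  ,  0.2 ]), 'f': array([-0.54, -0.19, -0.14]), 't': 12.05} [  0.02 -14.02   0.05]
```

View pics/side6.png

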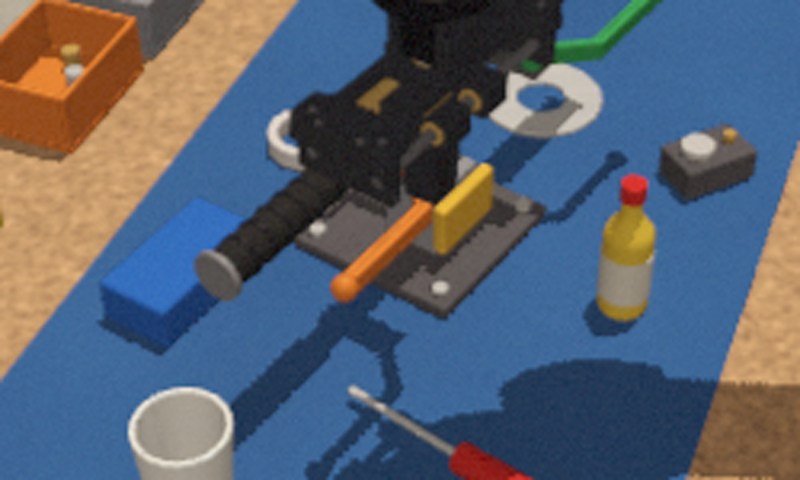

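The orange ball is back at (257.8,239.7) in the side picture, where it started. Now across to the green lever at z≈0.23, clear of the bottle (0.125) and the display (0.181).

Call:
move_arm(turn=[[0,0,0],[0,0,0],[0,0,0],[0,0,0],[0,0,0],[0,0,0],[0,0,0],[0,0,0],[0,0,0],[0,0,0]], dp=[[0,-0.7,0],[0,-0.9,0],[0,-0.9,0],[0,-0.9,0],[0,-0.9,0],[0,-0.9,0],[0,-0.9,0],[0,-0.9,0],[0,-0.9,0],[0,-0.9,0]], jaw=[1,1,1,1,1,1,1,1,1,1])

```text
clock: 12.93
tool_pos: [0.4739, 0.038, 0.2288]
eef_rot: [0.124, 0.992, -0.0, -0.001]
contact_force: [0.8, -0.3, -0.1]
opening: -0.0
```

Call:
move_arm(turn=[[0,0,0],[0,0,0],[0,0,0],[0,0,0],[0,0,0],[0,0,0],[0,0,0],[0,0,0]], dp=[[0,-0.9,0],[0,-0.9,0],[0,-0.9,0],[0,-0.9,0],[0,-0.9,0],[0,-0.7,0],[0,0,0],[0,0,0]], jaw=[1,1,1,1,1,1,1,1])

```text
clock: 13.6
tool_pos: [0.4422, -0.0872, 0.229]
eef_rot: [0.125, 0.992, 0.0, -0.001]
contact_force: [-0.0, 0.3, 0.2]
opening: 0.007
```

```bash
python3 -c "
from st import *
print(rel(),go(-.122,-.174,.13))"
```

```text
{'rel': (np.float64(-125.8), np.float64(-175.6)), 'z': np.float64(0.22904446547084367), 'yaw': np.float64(2.890174124469305), 'q': array([ 0.66,  0.61, -0.9 ,  2.06,  0.68,  0.8 ,  0.67]), 'f': array([-0.05,  0.25,  0.2 ]), 't': 13.6} [-0.16  0.07  3.96]
```

Call:
move_arm(turn=[[0,0,0],[0,0,0],[0,0,0],[0,0,0],[0,0,0],[0,0,0],[0,0,0],[0,0,0]], dp=[[0,0,0.6],[0,0,0.7],[0,0,0.7],[0,0,0.7],[0,0,0.7],[0,0,0.5],[0,0,0],[0,0,0]], jaw=[1,1,1,1,1,1,1,1])

```text
clock: 14.27
tool_pos: [0.4429, -0.085, 0.1321]
eef_rot: [0.123, 0.992, 0.0, -0.001]
contact_force: [0.1, -0.5, 0.5]
opening: 0.003
```

```bash
python3 -c "
from st import *
print(rel(),go(-.1,-.174,.13))
for n in ('side','top'):
    s=r.snapshot(n); cv2.imwrite(f'pics/{n}7.png',cv2.resize(s['frame'][120:300,200:450],None,fx=3.2,fy=3.2,interpolation=cv2.INTER_CUBIC))"
```

```text
{'rel': (np.float64(-125.6), np.float64(-173.2)), 'z': np.float64(0.13209357413963496), 'yaw': np.float64(2.8948402784256944), 'q': array([ 0.52,  0.75, -0.71,  2.16,  0.94,  0.58,  0.43]), 'f': array([ 0.1 , -0.48,  0.46]), 't': 14.2667} [-1.02 -0.03  0.08]
```

View pics/side7.png

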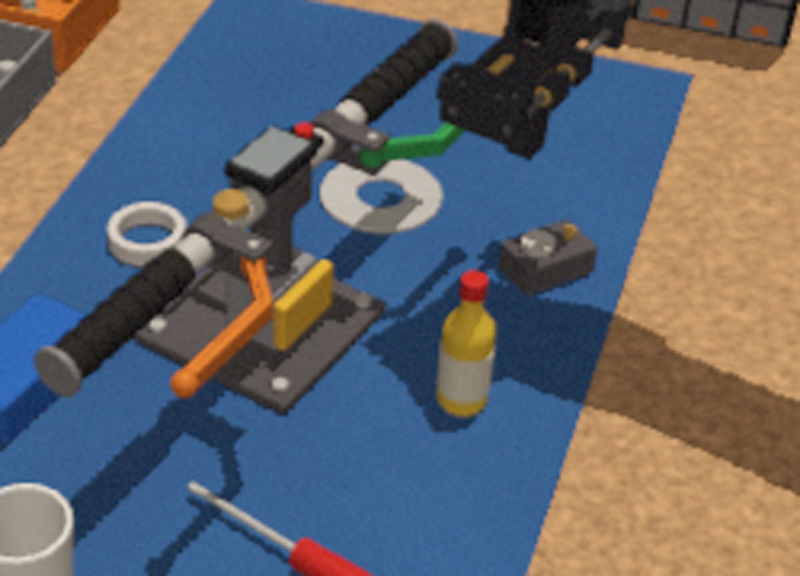

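View pics/top7.png

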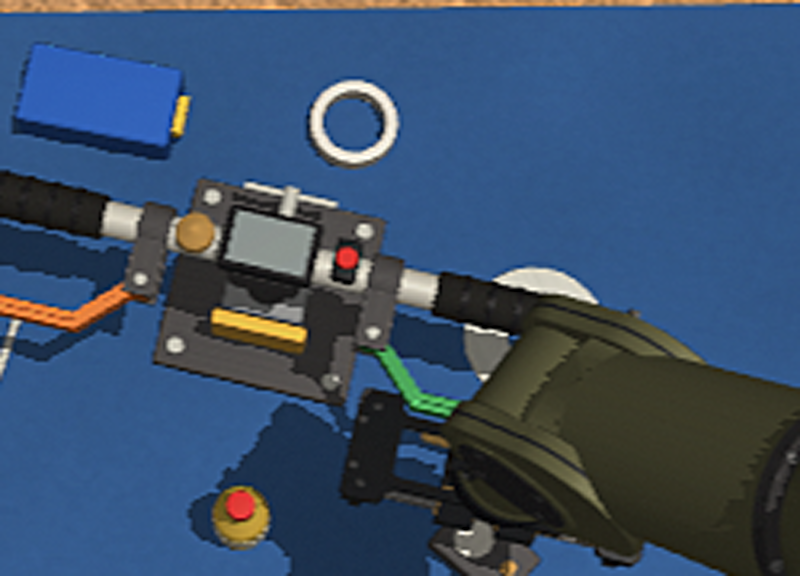

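Call:
move_arm(turn=[[0,0,0],[0,0,0],[0,0,0],[0,0,0],[0,0,0],[0,0,0],[0,0,0]], dp=[[-0.2,0,0.02],[-0.2,0,0.02],[-0.2,0,0.02],[-0.2,0,0.02],[-0.2,0,0],[0,0,0],[0,0,0]], jaw=[1,1,1,1,1,1,1])

```text
clock: 14.95
tool_pos: [0.4675, -0.0927, 0.1304]
eef_rot: [0.125, 0.992, 0.0, 0.0]
contact_force: [0.7, -0.2, -0.5]
opening: 0.005
```

Call:
move_arm(turn=[[0,0,0],[0,0,0],[0,0,0],[0,0,0],[0,0,0],[0,0,0]], dp=[[-0.1,0,0],[-0.1,0,0],[-0.1,0,0],[-0.1,0,0],[0,0,0],[0,0,0]], jaw=[1,1,1,1,1,1])

```text
clock: 15.45
tool_pos: [0.4761, -0.0952, 0.1303]
eef_rot: [0.124, 0.992, -0.0, -0.001]
contact_force: [-3.0, -0.3, 2.0]
opening: 0.006
```

```bash
python3 -c "
from st import *
print(rel())"
```

```text
{'rel': (np.float64(-91.0), np.float64(-175.2)), 'z': np.float64(0.13033288518340325), 'yaw': np.float64(2.8925619667381097), 'q': array([ 0.54,  0.79, -0.73,  2.06,  0.9 ,  0.65,  0.51]), 'f': array([-3.04, -0.27,  2.04]), 't': 15.45}
```

Call:
move_arm(turn=[[0,0,0],[0,0,0],[0,0,0],[0,0,0],[0,0,0],[0,0,0],[0,0,0]], dp=[[-0.08,-0.04,0],[-0.1,-0.05,0],[-0.1,-0.05,0],[-0.1,-0.05,0],[-0.1,-0.05,0],[0,0,0],[0,0,0]], jaw=[1,1,1,1,1,1,1])

```text
clock: 16.03
tool_pos: [0.4873, -0.1036, 0.1304]
eef_rot: [0.124, 0.992, 0.0, 0.0]
contact_force: [-2.7, 2.0, -0.7]
opening: 0.001
```

```bash
python3 -c "
from st import *
print(rel())"
```

```text
{'rel': (np.float64(-78.1), np.float64(-180.7)), 'z': np.float64(0.13039318965916255), 'yaw': np.float64(2.8923858650999614), 'q': array([ 0.56,  0.8 , -0.73,  2.03,  0.88,  0.67,  0.55]), 'f': array([-2.7 ,  1.95, -0.74]), 't': 16.0333}
```

Call:
move_arm(turn=[[0,0,0],[0,0,0],[0,0,0],[0,0,0],[0,0,0]], dp=[[-0.06,0,0],[-0.06,0,0],[-0.06,0,0],[0,0,0],[0,0,0]], jaw=[1,1,1,1,1])

```text
clock: 16.45
tool_pos: [0.4896, -0.105, 0.1303]
eef_rot: [0.124, 0.992, -0.001, -0.002]
contact_force: [-6.7, 1.8, 3.6]
opening: 0.004
```

```bash
python3 -c "
from st import *
print(rel())"
```

```text
{'rel': (np.float64(-75.5), np.float64(-181.4)), 'z': np.float64(0.13030174596033983), 'yaw': np.float64(2.8929547722401314), 'q': array([ 0.56,  0.8 , -0.74,  2.01,  0.88,  0.68,  0.56]), 'f': array([-6.66,  1.83,  3.57]), 't': 16.45}
```

Call:
move_arm(turn=[[0,0,0],[0,0,0],[0,0,0],[0,0,0],[0,0,0],[0,0,0],[0,0,0],[0,0,0],[0,0,0]], dp=[[-0.06,0,0],[-0.06,0,0],[0,0,0],[0,0,0],[0,0,0],[0,0,0],[0,0,0],[0,0,0],[0,0,0]], jaw=[1,1,1,1,1,1,1,1,1])

```text
clock: 17.2
tool_pos: [0.49, -0.1052, 0.1302]
eef_rot: [0.123, 0.992, -0.001, -0.004]
contact_force: [-11.9, 2.2, 7.5]
opening: 0.006
```

```bash
python3 -c "
from st import *
print(rel())
c,n=np.cos(YAW),np.sin(YAW)
for n_,(x0,y0) in (('side',(270,110)),('top',(300,190))):
    s=r.snapshot(n_); cv2.imwrite(f'pics/{n_}8.png',cv2.resize(s['frame'][y0:y0+90,x0:x0+120],None,fx=6,fy=6,interpolation=cv2.INTER_CUBIC))
S=r.snapshot('side')
for th in(0,.16,.19):
  # ball rel pivot (-.035,.131)
  x=-.04-.035*np.cos(th)+.131*np.sin(th); y=-.08-(.131*np.cos(th)+.035*np.sin(th))
  print(th,proj(S,[C[0]+c*x-n*y,C[1]+n*x+c*y,.15]))
print(rel())"
```

```text
{'rel': (np.float64(-75.1), np.float64(-181.5)), 'z': np.float64(0.13017287022048202), 'yaw': np.float64(2.8941533521568363), 'q': array([ 0.56,  0.81, -0.74,  2.01,  0.87,  0.69,  0.57]), 'f': array([-11.94,   2.23,   7.55]), 't': 17.2}
0 [353.96724754 147.35708007]
0.16 [347.57450913 144.09993406]
0.19 [346.29847206 143.55477141]
{'rel': (np.float64(-75.1), np.float64(-181.5)), 'z': np.float64(0.1301722068303531), 'yaw': np.float64(2.8941463151917013), 'q': array([ 0.56,  0.81, -0.74,  2.01,  0.87,  0.69,  0.57]), 'f': array([-12.73,   2.77,   8.43]), 't': 17.35}
```

View pics/side8.png

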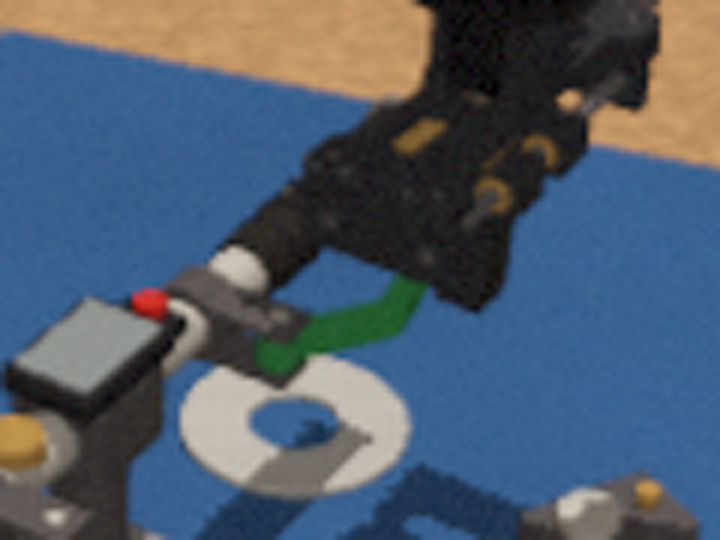

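View pics/top8.png

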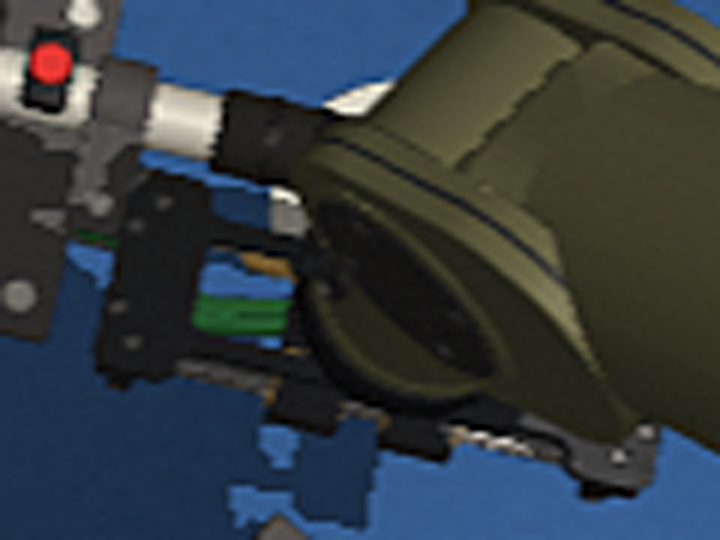

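The green lever is against its stop: 3 mm more command gave only 0.4 mm, at about 12 N. In the pictures the blade is turned in, and nothing else is being touched. Handing in while holding.

```bash
python3 -c "
from st import *
print(rel()); print(r.finish_job())"
```

```text
{'rel': (np.float64(-75.1), np.float64(-181.5)), 'z': np.float64(0.1301722068303531), 'yaw': np.float64(2.8941463151917013), 'q': array([ 0.56,  0.81, -0.74,  2.01,  0.87,  0.69,  0.57]), 'f': array([-12.73,   2.77,   8.43]), 't': 17.35}
the job is handed in; nothing more can be done
None
```

I pressed the orange lever to its stop with the shut fingers and held it for about 1 s. I then let it spring back, and pressed the green lever to its stop the same way. I handed in at 17.4 s with the green lever still held; the hand-in gave no verdict.

- **Orange lever:** pressed, the TCP stopped at -70.8 mm from the bar axis; the geometry put the stop near -71.5 mm. The last 3 mm of command moved it only 0.3 mm, at about 15 N. After release its ball was back at its starting pixel.
- **Green lever:** the TCP stopped at -75.1 mm, against about -75.6 mm expected. The last 3 mm of command moved it 0.4 mm, and it is holding at about 13 N along the push.
- **Other things on the bench:** none looked moved in the pictures taken after the orange press and on the way to the green lever. I did not measure them.
- **Less certain:** the gripper hid most of each blade while pressing. That each lever was at its stop therefore rests mainly on the force and position readings. An upward force of about 8 N appeared at both stops; I took it for friction and arm flex, but did not confirm that.

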